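# Test the dorm's luggage gauge

## Task

Two spring gauges are screwed to the crate table; test the one with the straight crossbar handle. Pull its crossbar straight out until it is level with the upright marker fin set on that gauge's own plate, hold it there for about three seconds, then ease it all the way back in without letting it snap, and let go. Do not pull the other gauge, the one with the round knob, or shift the marker fin.

Things in the scene. Friction and masses are not known exactly. Their poses are not given: they have to be found in the camera images.
- pull_bar_grip (a point): Centre of the black crossbar handle: 16 mm thick along the pull, 70 mm long across it, 24 mm tall, 62 to 86 mm above the table, on a 10 x 16 mm neck over a 10 mm rod (axis 30 mm above the table). x points level towards the barrel, whose front is 58 mm from the crossbar's centre at rest; it pulls out along -x, roughly towards the robot. y along the crossbar, z up.
- bar_gauge: The crossbar gauge, fixed, on the left or right: dark wooden plate 310 x 120 x 10 mm, on it an aluminium barrel 40 mm across, 125 mm long, top 52 mm above the table. Origin on the table under the resting crossbar's centre; x along the plate towards the barrel, z up. Plate from x = -110 to +200 mm.
- pull_bar (a joint): How far the crossbar is pulled out, in m: 0 fully home, end stop at 0.095. A spring draws it home with about 1.8 N at 0, rising by 60 N/m (about 6 N at 0.07); light damping.
- fin_top (a point): Top of the steel marker fin on the crossbar gauge's plate: 6 mm thick, 8 mm wide, top 45 mm above the table, 55 mm to the +y side of the pull line, clear of the bar; a thin steel line crosses the plate from its foot. Set 35 to 80 mm out from the resting crossbar; level when both have equal x in the gauge's axes (same as the bar's). On a stiff slide (5 N); not to be moved.
- pull_knob_grip (a point): Centre of the round black knob, 30 mm across, 24 mm tall, 74 mm above the table, of the other, slimmer gauge (plate 310 x 90 mm, barrel 28 mm across, with its own fin). Not to be pulled. Axes as for the crossbar.

How it is judged:
By the outcome, as a careful person would: the job done as asked, in the order asked, and still so for the second after the job is handed in, with the robot touching nothing.
It also fails if it takes over 40 s, if anything falls off the work surface, if the arm or the gripper's body presses on something with over 40 N, if the wrist force passes 120 N, or if a joint passes its speed limit or range.

## Robot

A 6-joint arm with a two-finger parallel gripper is mounted at the origin on the work surface. World frame = base frame: x ahead of the robot, y to its left, z up, the work surface at z = 0. Lengths are in m, angles in rad, forces in N, time in s.
With the tool pointing down it reaches from about 0.3 to 0.775 m from the base axis. Payload 14.6 kg.
Tool frame: the origin (TCP) lies at the very end of the fingers, on their centre line; the grasp point (between the pads) lies 19 mm behind it; z points along the fingers, y is the line along which they close (so a half turn about z gives the same grasp; the last joint's range is limited). The gripper opens to 94 mm and grips with 3 to 60 N. Pads are 16 mm wide; open, the fingers measure 119 mm over their backs; the gripper's body (75 mm by 177 mm) begins 78 mm behind the grasp point.
Start: joints at [-1.169, 0.3, 1.521, -0, 1.321, -0.067], TCP at [0.248, -0.491, 0.205] pointing down, gripper open.
Joint ranges: [-3.03, 3.03], [-0.79, 2.21], [0.23, 2.52], [-1.04, 4.18], [0, 3.07], [-2.55, 2.55]. Speed limits (rad/s): [2.22, 2.22, 2.57, 3.14, 3.14, 3.14].

## Interface

Orientations are given as [roll, pitch, yaw] about the fixed x, y, z axes, in that order (R = Rz(yaw) Ry(pitch) Rx(roll)).
In Python, from station import ctrl gives the robot as it stands. The module is installed in compiled form; this text tells all that it offers.
- The arm moves only by the tool play_rows, never from a script. Its argument "commands" is a list of rows, each a list of 7 numbers: the shift along the tool's x, y, z in m, then the turn, a rotation vector about the tool's x, y, z in degrees, then the closure, from -1 (fully open) to 1 (shut). A call has 1 to 20 rows; each row shifts and turns the commanded pose from where the row before left it, along the tool's axes as they then stand; what a row does not reach is not made up. A row lasts 1/12 s, in which the tool goes at most 41.7 mm and 7.16 degrees, less where a joint would pass 70% of its speed; a pose out of reach is approached as far as the arm can. A call is refused whole if a number of a shift passes 0.0417 or a number of a turn 7.16, either way. A call with a gripper value outside its range is refused whole. The fingers move at their own pace and stop on an object; "force" is the grip in N (left out, the last holds). Time passes only in rows, so rows that do not move let the fingers close. It gives the time, the measured TCP pose, the force, the opening and the grip force at its end, in the units of the state.
- ctrl.get_obs(): the state, without advancing time (a new reading comes with each control period).
- ctrl.camera(name): name is "side" or "top" or "wrist"; returns the picture (384x512x3 uint8, blue, green, red); there is no depth.
- ctrl.camera_model(name): a dict with "fx", "fy", "cx", "cy" (pixels), "distortion" ([k1, k2, p1, p2, k3] as OpenCV has them; the pictures are not rectified), "rvec" (rotation vector, rad) and "tvec" (3), from world to camera coordinates, as OpenCV has them. Camera axes: x right, y down, z forward; pixel columns grow to the right and rows downward; lengths in m; the calibration is good to about 2 mm. A picture is of the moment at which its call begins: read the wrist's pose just before it. camera_model takes no time and is no camera call; for the wrist camera it gives the pose at the moment of the call.
- ctrl.hand_in(): hands the job in; it is judged then, once.
The state is a dict: "time_s": time; "qpos": joint angles; "joint_vel": joint speeds; "tau": joint torques, N m; "ee_pos": TCP position; "eef_rot": TCP orientation; "force": force on the tool from outside, world axes, zero at the start; "moment": the same for the moment, N m; "grip_width": finger opening in m; "grip_force": force on a finger pad.
Only numpy, scipy, OpenCV 4.12 (cv2) and the standard library are available. Lean on these libraries where they do the work, as an engineer would, in place of code of your own. Each camera call takes 0.05 s, during which the arm holds its last target. There are 200 camera calls.

## Working session

There is one attempt and no reset: what is moved stays moved. The work goes in short steps, Python scripts to look and compute and a tool call to move; the robot and the scene stay as the last step left them, time stands still between calls to the robot, and variables do not carry over. Pictures are saved under pics/ and viewed, at most 10 in all, crops included, and the job is handed in when it is done.

Besides the shell and the picture viewer there is one more tool, called in YAML: its name, and indented under it one key for each argument. play_rows: Moves the arm, as the interface text tells. Its arguments: {"type":"object","properties":{"commands":{"type":"array","items":{"type":"array","items":{"type":"number"}}},"force":{"type":"number"}},"required":["commands"]}

```bash
mkdir -p pics
python3 - <<'E'
from station import ctrl
import cv2
for n in("top","side"): cv2.imwrite(f"pics/{n}1.png",ctrl.camera(n)); print(ctrl.camera_model(n))
print(ctrl.get_obs())
E
```

```text
{'fx': 472.87178737721104, 'fy': 472.87178737721104, 'cx': 253.93932367090375, 'cy': 183.3535399407575, 'distortion': array([-0.19478372,  0.        ,  0.        ,  0.        ,  0.        ]), 'rvec': array([ 2.16252615, -2.13301549,  0.16991097]), 'tvec': array([-0.00273787,  0.61881946,  0.90106183])}
{'fx': 471.63417250694874, 'fy': 471.63417250694874, 'cx': 255.30754987443572, 'cy': 192.36280633378118, 'distortion': array([-0.00675146,  0.        ,  0.        ,  0.        ,  0.        ]), 'rvec': array([ 2.14918599, -0.30761427,  0.13521102]), 'tvec': array([-0.59443069,  0.15144764,  0.8323926 ])}
{'time_s': 0.1, 'qpos': array([-1.16857956e+00,  3.00401949e-01,  1.52146307e+00, -9.68687101e-06,
        1.32066359e+00, -6.65756853e-02]), 'joint_vel': array([ 0.00059243, -0.00170012, -0.00148818, -0.00173235,  0.00042055,
        0.00155363]), 'tau': array([ 7.90953873e-04, -5.32645476e+01, -3.53280044e+01,  7.09546963e-02,
        2.34974711e-02, -5.41561940e-05]), 'ee_pos': array([ 0.24842263, -0.49047243,  0.20497418]), 'eef_rot': array([-3.14065815e+00, -5.29033627e-05,  4.68794828e-01]), 'force': array([-0.19593019,  0.6290245 ,  0.06290068]), 'moment': array([ 0.02645349, -0.03587711,  0.01978202]), 'grip_force': 0.0, 'grip_width': 0.09393943468060367}
```

View pics/top1.png

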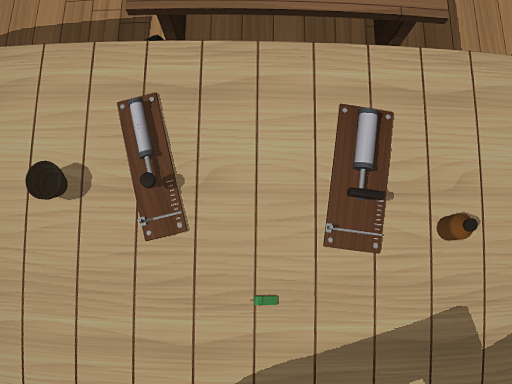

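View pics/side1.png

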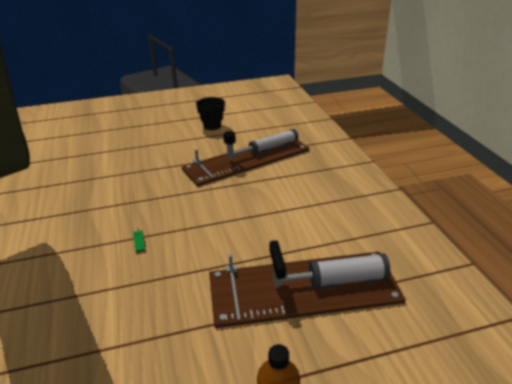

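The top view shows the crossbar gauge on the right: bar about (366,193), fin about (328,228), and its line running to (382,235). The knob gauge is on the left. I'll enlarge the crossbar gauge for precise measurement.

Run:
```python
import cv2
a=cv2.imread("pics/top1.png")[95:260,310:405]
a=cv2.resize(a,None,fx=3.6,fy=3.6,interpolation=cv2.INTER_CUBIC)
b=cv2.imread("pics/side1.png")[235:330,200:410]; b=cv2.resize(b,(440,199))
cv2.imwrite("pics/c1.png",a)
```

```text
(no output)
```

View pics/c1.png

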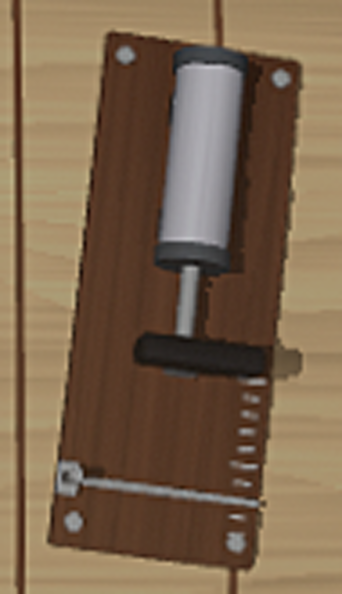

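The crop shows the plate corners at (106,32), (301,63), (253,570) and (48,543). The bar runs (135,350)–(268,360), and the fin line runs (80,483)–(258,504).

```bash
cat > h.py <<'E'
import numpy as np,cv2
from station import ctrl
def pt(n,px,z,m=None):
    m=m or ctrl.camera_model(n)
    K=np.array([[m["fx"],0,m["cx"]],[0,m["fy"],m["cy"]],[0,0,1]])
    u=cv2.undistortPoints(np.array([[px]],float),K,m["distortion"])[0,0]
    R=cv2.Rodrigues(m["rvec"])[0]; d=R.T@[*u,1]; c=-R.T@m["tvec"].ravel()
    return c+d*(z-c[2])/d[2]
E
python3 - <<'E'
from h import *
f=lambda x,y,z:pt("top",(x/3.6+309.6,y/3.6+94.6),z)
P=np.array([f(106,32,.01),f(301,63,.01),f(253,570,.01),f(48,543,.01)])
print(P,[np.linalg.norm(P[i]-P[i-1]) for i in range(4)])
ax=(P[0]+P[1]-P[2]-P[3])/2; yaw=np.arctan2(ax[1],ax[0]); x=np.array([np.cos(yaw),np.sin(yaw),0]);y=np.array([-x[1],x[0],0])
c=P.mean(0); o=c-x*.045; print("yaw",yaw,"origin",o)
for n,q in dict(barL=(135,346,.08),barR=(268,356,.08),lineL=(80,483,.01),lineR=(258,504,.01),fin=(68,470,.045)).items():
    p=f(*q); print(n,p,(p-o)@x,(p-o)@y)
for z in (.045,):
  p=pt("side",(231,257),z); print("fin side",(p-o)@x,(p-o)@y)
E
```

```text
[[ 0.80183882 -0.17656646  0.01      ]
 [ 0.78611277 -0.29681396  0.01      ]
 [ 0.48175617 -0.25826142  0.01      ]
 [ 0.49706933 -0.13823942  0.01      ]] [np.float64(0.3071699992567397), np.float64(0.12127147119812892), np.float64(0.3067885966626728), np.float64(0.12099493468608997)]
yaw -0.125549058207013 origin [ 0.59704846 -0.21183544  0.01      ]
barL [ 0.60187253 -0.17538987  0.08      ] 0.00022240493108760008 0.03676277364544267
barR [ 0.59732521 -0.24924557  0.08      ] 0.004959043739931533 -0.03708102778858074
lineL [ 0.53156873 -0.15689844  0.01      ] -0.0718435281432094 0.04630525360663693
lineR [ 0.51991399 -0.26174482  0.01      ] -0.07027772772941836 -0.05917528311238168
fin [ 0.53679683 -0.14409537  0.045     ] -0.06825977294893641 0.05966221202890612
fin side -0.07151970347975924 0.04665360066432858
```

play_rows:
  commands:
    - [0,0,0,0,0,-7,-1]
    - [0,0,0,0,0,-7,-1]
    - [0,0,0,0,0,-7,-1]
    - [0,0,0,0,0,-7,-1]
    - [0,0,0,0,0,-7,-1]
    - [0,0,0,0,0,-7,-1]
    - [0,0,0,0,0,-7,-1]
    - [0,0,0,0,0,-7,-1]
    - [0,0,0,0,0,0,-1]

```text
time_s: 0.85
ee_pos: [0.2484, -0.4905, 0.2051]
eef_rot: [-3.141, -0.001, 1.452]
force: [0.3, -0.7, -0.8]
grip_width: 0.0943
grip_force: 0.0
```

play_rows:
  commands:
    - [0.02,0.017,-0.003,0,0,0,0]
    - [0.02,0.017,-0.003,0,0,0,0]
    - [0.02,0.017,-0.003,0,0,0,0]
    - [0.02,0.017,-0.003,0,0,0,0]
    - [0.02,0.017,-0.003,0,0,0,0]
    - [0.02,0.017,-0.003,0,0,0,0]
    - [0.02,0.017,-0.003,0,0,0,0]
    - [0.02,0.017,-0.003,0,0,0,0]
    - [0.02,0.017,-0.003,0,0,0,0]
    - [0.02,0.017,-0.003,0,0,0,0]
    - [0.02,0.017,-0.003,0,0,0,0]
    - [0.02,0.017,-0.003,0,0,0,0]
    - [0.02,0.017,-0.003,0,0,0,0]
    - [0.02,0.017,-0.003,0,0,0,0]
    - [0.02,0.017,-0.003,0,0,0,0]
    - [0.02,0.017,-0.003,0,0,0,0]
    - [0,0,0,0,0,0,0]
    - [0,0,0,0,0,0,0]

```text
time_s: 2.35
ee_pos: [0.5586, -0.2061, 0.253]
eef_rot: [-3.141, -0.0, 1.444]
force: [-0.2, 0.6, -0.8]
grip_width: 0.0469
grip_force: 0.0
```

Run:
```python
from h import *
import pickle
m=ctrl.camera_model("wrist"); im=ctrl.camera("wrist"); pickle.dump(m,open("w1.pkl","wb"))
cv2.imwrite("pics/w1.png",im); cv2.imwrite("pics/w1b.png",cv2.resize(im,(800,600),interpolation=cv2.INTER_CUBIC)); o=ctrl.get_obs();print(m,o["ee_pos"],o["eef_rot"],o["grip_width"],o["time_s"])
```

```text
{'fx': 339.1704635176251, 'fy': 339.1704635176251, 'cx': 250.0577725700412, 'cy': 189.25198658968148, 'distortion': array([-0.050165,  0.      ,  0.      ,  0.      ,  0.      ]), 'rvec': array([-2.8618978 ,  0.18171416,  0.02709957]), 'tvec': array([-0.57841346, -0.16942354,  0.40199128])} [ 0.55797602 -0.2068741   0.25299197] [-3.14078739e+00 -7.90613081e-05  1.44399144e+00] 0.047161441098465255 2.4
```

View pics/w1b.png

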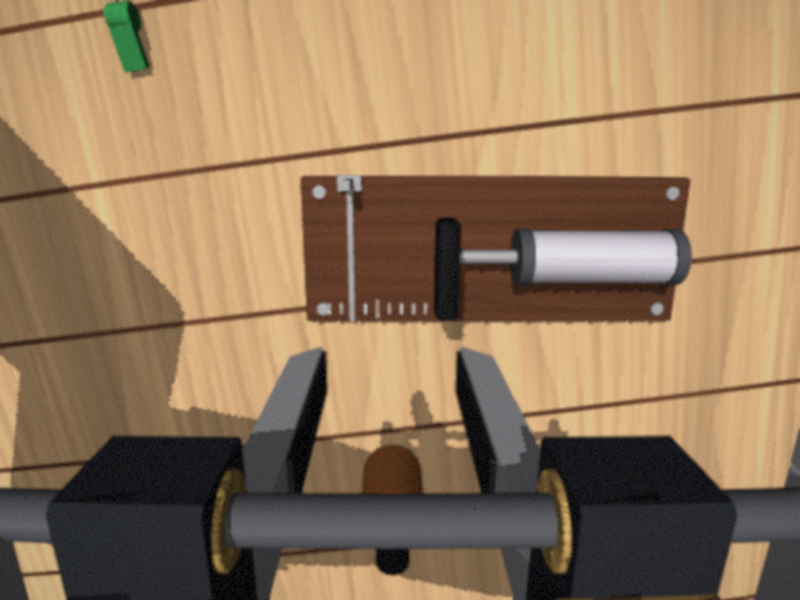

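The wrist view (800×600) shows the bar from (449,219) to (447,320), the line from (350.5,190) to (352,320), and the fin at (350,183). The plate corners are clear.

Run:
```python
from h import *
import pickle
m=pickle.load(open("w1.pkl","rb"))
f=lambda x,y,z:pt("",((x+.5)/1.5625-.5,(y+.5)/1.5625-.5),z,m)
P=np.array([f(302,177,.01),f(689,179,.01),f(671,321,.01),f(309,321,.01)])
print([np.linalg.norm(P[i]-P[i-1]) for i in range(4)])
ax=P[1]+P[2]-P[0]-P[3]; yaw=np.arctan2(ax[1],ax[0]); x=np.array([np.cos(yaw),np.sin(yaw),0]);y=np.array([-x[1],x[0],0])
o=P.mean(0)-x*.045; print("yaw",yaw,"o",o)
for n,q in dict(barL=(449,221,.086),barR=(447,318,.086),lineL=(350.5,190,.0105),lineR=(352,320,.0105),fin=(349.5,182,.045),barrelfront=(516,257,.03)).items():
    p=f(*q); print(n,p,(p-o)@x,(p-o)@y)
```

```text
[np.float64(0.11840319459262626), np.float64(0.3057205829913036), np.float64(0.11843832105430824), np.float64(0.3069811527272267)]
yaw -0.12748176696718097 o [ 0.59524691 -0.21278375  0.01      ]
barL [ 0.59871172 -0.17793276  0.086     ] -0.0009941414380849082 0.03500868223971049
barR [ 0.59083768 -0.24406931  0.086     ] -0.0003959077408964718 -0.03159225966789252
lineL [ 0.5313129  -0.15505002  0.0105    ] -0.07075527133405092 0.04913687251896487
lineR [ 0.51683317 -0.26130578  0.0105    ] -0.07160849584085913 -0.058097549404312436
fin [ 0.53438679 -0.14705845  0.045     ] -0.0687223542648625 0.05745439723572498
barrelfront [ 0.65258336 -0.22037811  0.03      ] 0.057836695627084114 -0.00024315944959409086
```

play_rows:
  commands:
    - [0,0.0125,0,0,0,0,0]
    - [0,0.0125,0.01,0,0,0,0]
    - [0,0.0125,0.02,0,0,0,0]
    - [0,0,0.02,0,0,0,0]
    - [0,0,0.02,0,0,0,0]
    - [0,0,0.02,0,0,0,0]
    - [0,0,0.02,0,0,0,0]
    - [0,0,0.02,0,0,0,0]
    - [0,0,0.01,0,0,0,0]
    - [0,0,0.01,0,0,0,0]
    - [0,0,0.01,0,0,0,0]
    - [0,0,0.01,0,0,0,0]
    - [0,0,0.01,0,0,0,0]
    - [0,0,0.008,0,0,0,0]
    - [0,0,0.006,0,0,0,0]
    - [0,0,0.002,0,0,0,0]
    - [0,0,0,0,0,0,0]
    - [0,0,0,0,0,0,0]
  force: 20

```text
time_s: 3.9
ee_pos: [0.5956, -0.2117, 0.0578]
eef_rot: [3.141, 0.0, 1.446]
force: [0.2, -0.5, -0.2]
grip_width: 0.0469
grip_force: 0.0
```

Run:
```python
from h import *
im=ctrl.camera("wrist"); cv2.imwrite("pics/w2.png",im); o=ctrl.get_obs();print(o["ee_pos"],o["eef_rot"],o["force"])
```

```text
[ 0.59565527 -0.2116988   0.05800832] [3.14074055e+00 2.24183861e-04 1.44618354e+00] [ 0.44816972  0.0450916  -0.00946758]
```

View pics/w2.png

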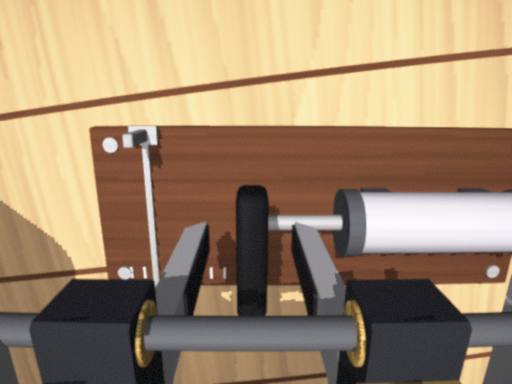

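The fingers straddle the bar at (252,240) and are clear of the barrel. Closing now.

play_rows:
  commands:
    - [0,0,0,0,0,0,0.3]
    - [0,0,0,0,0,0,0.5]
    - [0,0,0,0,0,0,0.7]
    - [0,0,0,0,0,0,1]
    - [0,0,0,0,0,0,1]
    - [0,0,0,0,0,0,1]
    - [0,0,0,0,0,0,1]
  force: 25

```text
time_s: 4.53
ee_pos: [0.5956, -0.2116, 0.0576]
eef_rot: [3.141, 0.0, 1.446]
force: [1.4, 0.3, 0.8]
grip_width: 0.0158
grip_force: 25.0
```

play_rows:
  commands:
    - [0,-0.002,0,0,0,0,1]
    - [0,-0.004,0,0,0,0,1]
    - [0,-0.004,0,0,0,0,1]
    - [0,-0.004,0,0,0,0,1]
    - [0,-0.004,0,0,0,0,1]
    - [0,-0.004,0,0,0,0,1]
    - [0,-0.004,0,0,0,0,1]
    - [0,-0.004,0,0,0,0,1]
    - [0,-0.004,0,0,0,0,1]
    - [0,-0.004,0,0,0,0,1]
    - [0,-0.004,0,0,0,0,1]
    - [0,-0.004,0,0,0,0,1]
    - [0,-0.004,0,0,0,0,1]
    - [0,-0.004,0,0,0,0,1]
    - [0,-0.004,0,0,0,0,1]
    - [0,-0.004,0,0,0,0,1]
    - [0,-0.004,0,0,0,0,1]
    - [0,-0.002,0,0,0,0,1]
    - [0,-0.001,0,0,0,0,1]
    - [0,0,0,0,0,0,1]

```text
time_s: 6.2
ee_pos: [0.5268, -0.203, 0.0576]
eef_rot: [3.141, -0.0, 1.446]
force: [5.8, 0.1, -0.7]
grip_width: 0.0155
grip_force: 25.0
```

Run:
```python
from h import *
import pickle
m=ctrl.camera_model("wrist"); im=ctrl.camera("wrist"); pickle.dump(m,open("w3.pkl","wb"))
t=ctrl.camera("top"); cv2.imwrite("pics/t3.png",t); s=ctrl.camera("side"); cv2.imwrite("pics/s3.png",s)
cv2.imwrite("pics/w3.png",cv2.resize(im,(800,600),interpolation=cv2.INTER_CUBIC)); o=ctrl.get_obs();print(o["ee_pos"],o["eef_rot"],o["force"],o["time_s"],o["grip_width"])
```

```text
[ 0.52689131 -0.20297212  0.05751817] [ 3.14104389e+00 -5.32619587e-05  1.44616122e+00] [ 5.76631333  1.26478325 -0.26860972] 6.35 0.01599050270828952
```

View pics/w3.png

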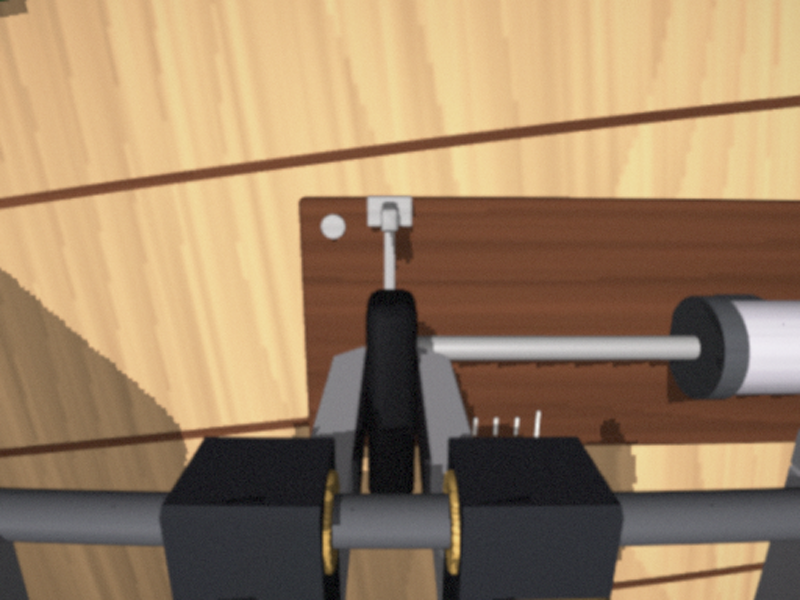

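The bar's end is at (391.5,297), the fin top at (389.5,212) and the line at (388.5,270), all near the image centre column, so parallax is small.

Run:
```python
from h import *
import pickle
m=pickle.load(open("w3.pkl","rb")); w=.1265; 
x=np.array([np.cos(w),-np.sin(w),0]); o=ctrl.get_obs()["ee_pos"]
f=lambda a,b,z:pt("",((a+.5)/1.5625-.5,(b+.5)/1.5625-.5),z,m)
for n,q in dict(bar=(391.5,297,.086),barlow=(392,330,.086),fin=(389.5,210,.045),line1=(390,235,.0105),line2=(388.8,285,.0105),foot=(390,212,.015)).items(): print(n,(f(*q)-o)@x)
g=cv2.cvtColor(cv2.imread("pics/w3.png"),6)
for r in (208,215,222,250,265,280,310,330): print(r,g[r,362:424:2])
```

```text
bar -0.0014341985337319504
barlow -0.0012682188500277606
fin -0.002152345948901834
line1 -0.0020280928781394015
line2 -0.00254034087685926
foot -0.0020273104183733187
208 [ 85  87 119 177 200 203 205 204 201 183 142 118 116 119 117 119 112 110
 150 192 200 201 199 197 171 107  71  84  85  87  86]
215 [ 75  75 102 167 196 196 198 198 195 180 178 196 200 195 190 191 179 148
 131 171 193 197 199 196 166 102  61  73  77  75  76]
222 [ 81  80 105 175 204 204 205 204 202 184 174 194 198 198 196 191 179 146
 127 158 198 203 203 199 175 115  86  82  83  82  81]
250 [ 76  78  80  80  79  78  76  80  76  77  90 137 189 200 197 175 106  54
  47  52  46  46  46  49  53  62  76  77  76  78  77]
265 [ 81  82  82  83  82  83  83  83  85  84  91 142 188 196 196 186 135  77
  77  83  83  85  83  85  84  82  83  85  82  82  85]
280 [ 76  76  73  74  79  78  71  77  79  74  88 138 187 195 195 182 137  86
  76  76  76  76  78  79  77  74  77  77  76  75  78]
310 [86 81 58 25 24 21 29 27 32 35 25 26 30 26 25 29 25 21 24 24 25 30 23 27
 19 19 16 52 79 88 89]
330 [77 69 41 26 26 27 36 36 41 37 36 37 38 38 35 33 36 27 31 30 29 26 23 24
 22 23 24 23 40 46 49]
```

It needs about 0.8–1 mm more. I'll nudge it and hold for about 3 s.

play_rows:
  commands:
    - [0,-0.0009,0,0,0,0,1]
    - [0,0,0,0,0,0,1]
    - [0,0,0,0,0,0,1]
    - [0,0,0,0,0,0,1]
    - [0,0,0,0,0,0,1]
    - [0,0,0,0,0,0,1]
    - [0,0,0,0,0,0,1]
    - [0,0,0,0,0,0,1]
    - [0,0,0,0,0,0,1]
    - [0,0,0,0,0,0,1]
    - [0,0,0,0,0,0,1]
    - [0,0,0,0,0,0,1]
    - [0,0,0,0,0,0,1]
    - [0,0,0,0,0,0,1]
    - [0,0,0,0,0,0,1]
    - [0,0,0,0,0,0,1]
    - [0,0,0,0,0,0,1]
    - [0,0,0,0,0,0,1]

```text
time_s: 7.85
ee_pos: [0.526, -0.2029, 0.0575]
eef_rot: [3.141, -0.0, 1.446]
force: [6.3, 0.1, -1.0]
grip_width: 0.0156
grip_force: 25.0
```

play_rows:
  commands:
    - [0,0,0,0,0,0,1]
    - [0,0,0,0,0,0,1]
    - [0,0,0,0,0,0,1]
    - [0,0,0,0,0,0,1]
    - [0,0,0,0,0,0,1]
    - [0,0,0,0,0,0,1]
    - [0,0,0,0,0,0,1]
    - [0,0,0,0,0,0,1]
    - [0,0,0,0,0,0,1]
    - [0,0,0,0,0,0,1]
    - [0,0,0,0,0,0,1]
    - [0,0,0,0,0,0,1]
    - [0,0,0,0,0,0,1]
    - [0,0,0,0,0,0,1]
    - [0,0,0,0,0,0,1]
    - [0,0,0,0,0,0,1]
    - [0,0,0,0,0,0,1]
    - [0,0,0,0,0,0,1]

```text
time_s: 9.35
ee_pos: [0.526, -0.2029, 0.0575]
eef_rot: [3.141, -0.0, 1.446]
force: [5.8, 0.1, -0.2]
grip_width: 0.0162
grip_force: 25.0
```

play_rows:
  commands:
    - [0,0.001,0,0,0,0,1]
    - [0,0.002,0,0,0,0,1]
    - [0,0.002,0,0,0,0,1]
    - [0,0.002,0,0,0,0,1]
    - [0,0.002,0,0,0,0,1]
    - [0,0.002,0,0,0,0,1]
    - [0,0.002,0,0,0,0,1]
    - [0,0.002,0,0,0,0,1]
    - [0,0.002,0,0,0,0,1]
    - [0,0.002,0,0,0,0,1]
    - [0,0.002,0,0,0,0,1]
    - [0,0.002,0,0,0,0,1]
    - [0,0.002,0,0,0,0,1]
    - [0,0.002,0,0,0,0,1]
    - [0,0.002,0,0,0,0,1]
    - [0,0.002,0,0,0,0,1]
    - [0,0.002,0,0,0,0,1]
    - [0,0.002,0,0,0,0,1]
    - [0,0.002,0,0,0,0,1]
    - [0,0.002,0,0,0,0,1]

```text
time_s: 11.02
ee_pos: [0.5649, -0.2078, 0.0575]
eef_rot: [3.142, -0.0, 1.446]
force: [3.7, 2.0, 3.5]
grip_width: 0.0157
grip_force: 25.0
```

play_rows:
  commands:
    - [0,0.002,0,0,0,0,1]
    - [0,0.002,0,0,0,0,1]
    - [0,0.002,0,0,0,0,1]
    - [0,0.002,0,0,0,0,1]
    - [0,0.002,0,0,0,0,1]
    - [0,0.002,0,0,0,0,1]
    - [0,0.002,0,0,0,0,1]
    - [0,0.002,0,0,0,0,1]
    - [0,0.002,0,0,0,0,1]
    - [0,0.002,0,0,0,0,1]
    - [0,0.002,0,0,0,0,1]
    - [0,0.002,0,0,0,0,1]
    - [0,0.001,0,0,0,0,1]
    - [0,0.001,0,0,0,0,1]
    - [0,0.001,0,0,0,0,1]
    - [0,0.001,0,0,0,0,1]
    - [0,0.001,0,0,0,0,1]
    - [0,0,0,0,0,0,1]
    - [0,0,0,0,0,0,1]

```text
time_s: 12.6
ee_pos: [0.5936, -0.2114, 0.0575]
eef_rot: [-3.142, 0.0, 1.446]
force: [2.6, 1.0, 4.1]
grip_width: 0.0161
grip_force: 25.0
```

play_rows:
  commands:
    - [0,0.0005,0,0,0,0,1]
    - [0,0.0005,0,0,0,0,1]
    - [0,0.0005,0,0,0,0,1]
    - [0,0.0004,0,0,0,0,1]
    - [0,0,0,0,0,0,1]
    - [0,0,0,0,0,0,1]
    - [0,0,0,0,0,0,1]

```text
time_s: 13.18
ee_pos: [0.5955, -0.2117, 0.0575]
eef_rot: [3.142, 0.0, 1.446]
force: [1.9, 1.3, 5.2]
grip_width: 0.0163
grip_force: 25.0
```

play_rows:
  commands:
    - [0,0.0003,0,0,0,0,1]
    - [0,0.0003,0,0,0,0,1]
    - [0,0,0,0,0,0,1]
    - [0,0,0,0,0,0,1]

```text
time_s: 13.52
ee_pos: [0.596, -0.2117, 0.0575]
eef_rot: [-3.142, 0.0, 1.446]
force: [2.5, 1.2, 5.5]
grip_width: 0.0157
grip_force: 25.0
```

play_rows:
  commands:
    - [0,0.0003,0,0,0,0,1]
    - [0,0.0003,0,0,0,0,1]
    - [0,0,0,0,0,0,1]
    - [0,0,0,0,0,0,1]

```text
time_s: 13.85
ee_pos: [0.5964, -0.2118, 0.0575]
eef_rot: [-3.141, -0.0, 1.446]
force: [0.3, 2.2, 6.3]
grip_width: 0.0155
grip_force: 25.0
```

play_rows:
  commands:
    - [0,0.0003,0,0,0,0,1]
    - [0,0.0003,0,0,0,0,1]
    - [0,0,0,0,0,0,1]
    - [0,0,0,0,0,0,1]

```text
time_s: 14.18
ee_pos: [0.5964, -0.2118, 0.0575]
eef_rot: [-3.139, -0.0, 1.446]
force: [-4.6, 2.7, 9.5]
grip_width: 0.0158
grip_force: 25.0
```

It is now against the home stop, so I'll release and lift away.

play_rows:
  commands:
    - [0,-0.0004,0,0,0,0,1]
    - [0,0,0,0,0,0,0.55]
    - [0,0,0,0,0,0,0.3]
    - [0,0,0,0,0,0,0]
    - [0,0,0,0,0,0,0]
    - [0,0,0,0,0,0,0]
    - [0,0,0,0,0,0,0]

```text
time_s: 14.77
ee_pos: [0.5966, -0.2118, 0.0573]
eef_rot: [-3.141, -0.0, 1.446]
force: [-0.9, -0.7, 0.5]
grip_width: 0.0462
grip_force: 0.0
```

play_rows:
  commands:
    - [0,0,-0.005,0,0,0,0]
    - [0,0,-0.01,0,0,0,0]
    - [0,0,-0.015,0,0,0,0]
    - [0,0,-0.02,0,0,0,0]
    - [0,0,-0.02,0,0,0,0]
    - [0,0,-0.02,0,0,0,0]
    - [0,0,-0.02,0,0,0,0]
    - [0,0,-0.02,0,0,0,0]
    - [0,-0.01,-0.02,0,0,0,0]
    - [0,-0.02,-0.02,0,0,0,0]
    - [0,-0.01,-0.02,0,0,0,0]
    - [0,0,0,0,0,0,0]
    - [0,0,0,0,0,0,0]

```text
time_s: 15.85
ee_pos: [0.5572, -0.2069, 0.2492]
eef_rot: [3.139, 0.001, 1.446]
force: [-0.6, -0.7, -1.3]
grip_width: 0.0471
grip_force: 0.0
```

Run:
```python
from h import *
im=ctrl.camera("wrist"); cv2.imwrite("pics/w4.png",cv2.resize(im,(800,600))); o=ctrl.get_obs();print(o["ee_pos"],o["force"],o["grip_width"],o["time_s"])
```

```text
[ 0.55716723 -0.20681873  0.24767603] [0.64965582 0.71288775 0.31648739] 0.04650845601013079 15.9
```

View pics/w4.png

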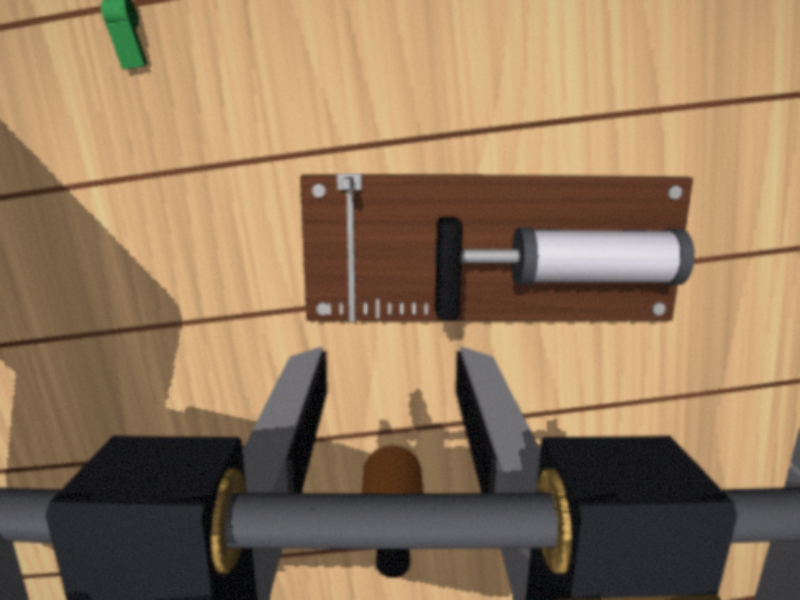

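The bar is back home at (449,268), the fin is unmoved at (349,182), and the gripper is clear.

```bash
python3 -c "
from station import ctrl
print(ctrl.hand_in())"
```

```text
the job is handed in; nothing more can be done
None
```

I pulled the crossbar level with its marker fin, to within about 1 mm by the wrist camera, held it about 3 s, eased it back to its stop, released it and handed the job in at about 16 s, without touching the fin or the knob gauge.

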